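Hang up the tube hold-down, then show the white-capped tube to the label camera

ROBOT

A 7-joint arm with a two-finger parallel gripper is mounted at the origin on a cart in front of the work surface, level with it; the furniture and walls round the work are solid. World frame = base frame: x ahead of the robot, y to its left, z up, the work surface at z = 0. Lengths are in m, angles in rad, forces in N, time in s.
With the tool pointing down it reaches from about 0.4 to 0.9 m from the base axis. Payload 5.5 kg.
Tool frame: the origin (TCP) lies at the very end of the fingers, on their centre line; the grasp point (between the pads) lies 19 mm behind it (arm.pinch_z is the distance from the TCP to the grasp point, in m); z points along the fingers, y is the line along which they close (so a half turn about z gives the same grasp; the last joint's range is limited). The gripper opens to 92 mm and grips with 3 to 60 N. Pads are 19 mm wide; open, the fingers measure 130 mm over their backs; the gripper's body (75 mm by 190 mm) begins 47 mm behind the grasp point.
Start: joints at [-1.037, 0.501, -0.427, 1.55, 0.221, 1.138, -0.21], TCP at [0.174, 0.626, 0.227] pointing down, gripper open.
Joint ranges: [-2.88, 2.88], [-0.31, 2.03], [-1.54, 1.56], [0.2, 2.42], [-1.41, 4.55], [0.19, 2.02], [-2.57, 2.57]. Speed limits (rad/s): [2.57, 2.57, 3.14, 3.14, 3.14, 3.14, 3.14].

INTERFACE

Orientations are given as a unit quaternion [w, x, y, z].
In Python, from rig import arm gives the robot as it stands.
- The arm moves only by the shell command python3 -m pendant 'ROWS'. ROWS is JSON, a list that holds one entry, the list of rows, each a list of 5 numbers: the closure in counts, from 0 (fully open) to 255 (shut), then the shift along the tool's x, y, z in m, then the turn about the tool's z in degrees. A call has 1 to 10 rows; each row shifts and turns the commanded pose from where the row before left it, along the tool's axes as they then stand; what a row does not reach is not made up. A row lasts 1/8 s, in which the tool goes at most 62.5 mm and 10.7 degrees, less where a joint would pass 70% of its speed; a pose out of reach is approached as far as the arm can. A call with a gripper value outside its range is refused whole. The fingers move at their own pace and stop on an object; the grip force is fixed at half the most. Time passes only in rows, so rows that do not move let the fingers close. It gives the time, the measured TCP pose, the force, the opening and the grip force at its end, in the units of the state.
- arm.observe(): the state, without advancing time (a new reading comes with each control period).
- arm.snapshot(name): name is "scene" or "top"; returns a dict with "img" (384x512x3 uint8, red, green, blue), "mtx" (3x3 intrinsics, pixels), "k1" (the pictures are not rectified: a ray, as slopes to the right and down, at radius r is drawn at 1 + k1 r^2 times it, then the intrinsics apply), "pose" (4x4, takes a point from camera to world coordinates). Camera axes: x right, y down, z forward; pixel columns grow to the right and rows downward; lengths in m; the calibration is good to about 2 mm. A picture is of the moment at which its call begins. There is no depth.
- arm.hand_in(): hands the job in; it is judged then, once.
The state is a dict: "time": time; "joint_positions": joint angles; "qvel": joint speeds; "effort": joint torques, N m; "eef_pos": TCP position; "tool_rot": TCP orientation; "force": force on the tool from outside, world axes, zero at the start; "torque": the same for the moment, N m; "gripper_width": opening from 0.0 (shut) to 1.0 (fully open); "grip_force": force on a finger pad.
Only numpy, scipy, OpenCV 4.12 (cv2) and the standard library are available. Lean on these libraries where they do the work, as an engineer would, in place of code of your own. Each camera call takes 0.05 s, during which the arm holds its last target. There are 200 camera calls.

TASK

The tubes have just come out of the water bath: lift the stainless hold-down off their caps by its black handle and hang it astride the middle of the drip rail and let it go, to drain. Then take the white-capped tube out of the rack by its cap and hold it still and upright in front of the label camera, the middle of its bar-code label level with and straight ahead of the lens, the tube about 12 cm from the lens, with the label turned squarely to the lens. Finish while holding it there; leave the blue-capped tubes standing in the rack and do not push the camera or the other things on the bench about.

Things in the scene. Friction and masses are not known exactly. Their poses are not given: they have to be found in the camera images.
- rack: Orange tube rack, 284 x 124 x 56 mm, fixed. Origin at the centre of its underside; its x runs along its length. Two rows of five 32 mm holes, at x = -100, -50, 0, 50, 100 mm and y = +25 mm (row nearest the robot) and -25 mm (empty row); the tubes stand in the three middle holes of the y = +25 row on its 4 mm floor; deck 56 mm high.
- white_tube: Conical 50 ml tube, 111 mm tall, body 28 mm wide, fixed white screw cap 34 mm wide from 90 to 111 mm above the tip; 46 g; may lean 4 deg in its hole. Which of the 3 holes varies. Origin at its tip, z up the tube; +x points out through the middle of its white bar-code label (34 x 24 mm, 54 to 88 mm above the tip), which at first faces the front left.
- white_tube_mid (a point): Point on the white-capped tube's axis at the height of the middle of its label, 71 mm above its tip.
- blue_tube_1: One of two like tubes with blue caps (same size); stays in the rack. Origin at its bottom tip.
- blue_tube_2: The other blue-capped tube (same size); stays in the rack. Origin at its bottom tip.
- hold_down: Loose folded stainless roof-shaped channel lying over the 3 caps: 150 mm long (its y), 46 mm wide (x), 0.26 kg. Skirts 42 mm deep, 42 mm apart inside, under a 22 deg gable, ends open. Origin at its centre, level with the skirts' lower edges; z up. Black handle bar, 10 x 10 x 82 mm along y, middle 81 mm above the origin, 22 mm free beneath.
- handle (a point): Middle of the hold-down's black handle bar.
- ridge (a point): Middle of the hold-down's ridge on the inside, 50 mm above its origin, 31 mm below the handle's middle. Hanging, it lies 6.5 mm above the axis of the rail.
- drip_rail: Fixed drip rail: a level stainless bar 12 mm in diameter along its own y, axis 120 mm above the worktop, between two posts at y = +-118 mm, over a tray of 84 x 262 x 14 mm. Origin at the centre of the tray's underside.
- rail_mid (a point): Middle of the drip rail's bar, on its axis; its axes are those of the drip rail.
- camera: Fixed label camera on a stand at the left: 100 x 90 mm foot, up to 196 mm tall, grey body, lens in a 62 mm ring light. It looks level along its own -y. Origin on the worktop, under the camera body.
- lens (a point): Centre of the lens glass, 165 mm above the worktop.
- focus (a point): Point 120 mm straight ahead of the lens glass on its axis, 165 mm above the worktop: where the white-capped tube's mid point belongs. Its axes are the camera's: y points back to the lens, z up.
- cup_blue: Loose sample cup with blue lid, 48 mm across, 43 mm tall, a bystander. Origin at its underside.
- dish: Loose white petri dish, 69 mm across, 15 mm tall, a bystander. Origin at its underside.
- clock: Loose white pocket timer with three keys, 56 x 62 x 18 mm, lying on the bench, a bystander. Origin at its underside.

How it is judged:
By the outcome, as a careful person would: the job done as asked, in the order asked, and still so for the second after the job is handed in, while the arm keeps its last pose, push and grip.
It also fails if it takes over 64 s, if anything falls off the work surface, if the arm or the gripper's body presses on something with over 40 N, if the wrist force passes 120 N, or if a joint passes its speed limit or range.

## Working session

There is one attempt and no reset: what is moved stays moved. The work goes in short steps, Python scripts to look and compute and a shell command to move; the robot and the scene stay as the last step left them, time stands still between calls to the robot, and variables do not carry over. Pictures are saved under pics/ and viewed, at most 14 in all, crops included, and the job is handed in when it is done.

```bash
mkdir -p pics; ls
cat > h.py <<'E'
import numpy as np, cv2
from rig import arm
def snap(n,f):
    s=arm.snapshot(n); cv2.imwrite('pics/'+f,s['img'][:,:,::-1].copy()); np.savez('pics/'+f+'.npz',**s); return s
def ray(s,u,v):
    K=np.array(s['mtx']); p=np.array([(u-K[0,2])/K[0,0],(v-K[1,2])/K[1,1]]); q=p.copy()
    for _ in range(20): q=p/(1+float(s['k1'])*(q@q))
    T=np.array(s['pose']); return T[:3,3],T[:3,:3]@np.array([q[0],q[1],1])
def onz(s,u,v,z):
    o,d=ray(s,u,v); return o+d*(z-o[2])/d[2]
def tri(s1,p1,s2,p2):
    o1,d1=ray(s1,*p1);o2,d2=ray(s2,*p2)
    t=np.linalg.lstsq(np.c_[d1,-d2],o2-o1,rcond=None)[0]
    a=o1+d1*t[0];b=o2+d2*t[1]; return (a+b)/2,np.linalg.norm(a-b)
def proj(s,P):
    T=np.linalg.inv(np.array(s['pose'])); c=T[:3,:3]@P+T[:3,3]; q=c[:2]/c[2]; q=q*(1+float(s['k1'])*(q@q)); K=np.array(s['mtx'])
    return q*[K[0,0],K[1,1]]+K[:2,2]
def load(f): return dict(np.load('pics/'+f+'.npz'))
E
python3 - <<'E'
from h import *
for n in('scene','top'):
    s=snap(n,n+'1.png'); print(n,np.round(s['pose'],3).tolist(),np.round(s['mtx'],1).tolist(),s['k1'])
o=arm.observe(); print(o['eef_pos'],o['tool_rot'],o['force'],arm.pinch_z)
E
```

```text
pics
scene [[-0.635, -0.305, 0.71, -0.129], [-0.772, 0.251, -0.584, 0.633], [-0.001, -0.919, -0.395, 0.481], [0.0, 0.0, 0.0, 1.0]] [[352.2, 0.0, 256.6], [0.0, 352.2, 193.6], [0.0, 0.0, 1.0]] 0.020460065930119876
top [[-0.001, -0.999, 0.042, 0.493], [-1.0, -0.0, -0.019, 0.084], [0.019, -0.042, -0.999, 1.067], [0.0, 0.0, 0.0, 1.0]] [[357.4, 0.0, 257.3], [0.0, 357.4, 189.5], [0.0, 0.0, 1.0]] -0.07152853475539357
[0.17376839 0.6257046  0.22579698] [-1.48412407e-04  1.34980985e-01  9.90847823e-01 -8.39116979e-04] [-0.09925204  0.25787374 -0.17376107] 0.0188
```

View pics/scene1.png

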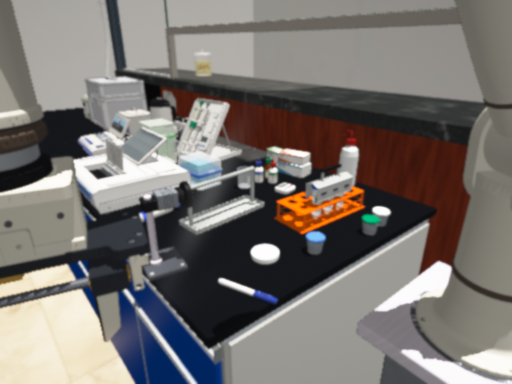

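View pics/top1.png

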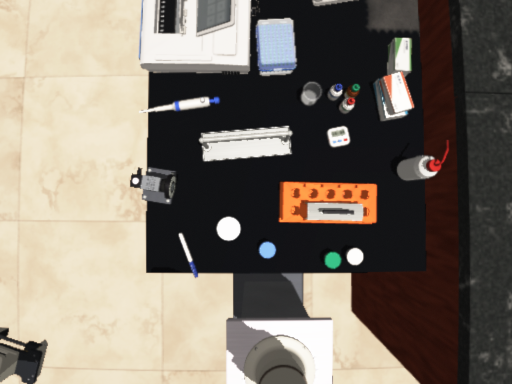

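The views show the orange rack with the hold-down (top view, ~335,211), the drip rail (~245,143), the camera (~155,186), the cup (267,250), the dish (228,228) and the clock (338,136). I'll enlarge the key parts.

Run:
```python
from h import *
t=cv2.imread('pics/top1.png'); s=cv2.imread('pics/scene1.png')
A=cv2.resize(t[115:230,125:385],None,fx=3,fy=3,interpolation=cv2.INTER_CUBIC) 
B=cv2.resize(s[160:285,130:390],None,fx=3,fy=3,interpolation=cv2.INTER_CUBIC)
c=np.vstack([A,B])[:,:780]; print(c.shape)
cv2.imwrite('pics/c1.png',cv2.resize(c,None,fx=.8,fy=.8))
s=load('top1.png'); hsv=cv2.cvtColor(t,cv2.COLOR_BGR2HSV)
m=cv2.inRange(hsv,(5,150,120),(18,255,255)); m[:170]=0; m[235:]=0
cs=max(cv2.findContours(m,0,2)[0],key=cv2.contourArea); hull=cv2.convexHull(cs); r=cv2.minAreaRect(hull); 
print(r,[onz(s,*p,0.056).round(3).tolist() for p in cv2.boxPoints(r)],onz(s,*r[0],.056))
g=cv2.cvtColor(t,cv2.COLOR_BGR2GRAY)
d=(g[195:222,305:367]<70).astype(np.uint8); n,l,st,ce=cv2.connectedComponentsWithStats(d); print(st,ce+[305,195])
```

```text
(720, 780, 3)
((327.8542175292969, 202.49696350097656), (97.04143524169922, 40.65784454345703), 1.1934894323349) [[0.444, 0.005, 0.056], [0.559, 0.002, 0.056], [0.553, -0.278, 0.056], [0.437, -0.274, 0.056]] [ 0.49796976 -0.13515607  0.056     ]
[[   0    0   62   27 1593]
 [  18   15   30    3   81]] [[335.39171375 207.84808537]
 [337.62962963 210.98765432]]
```

View pics/c1.png

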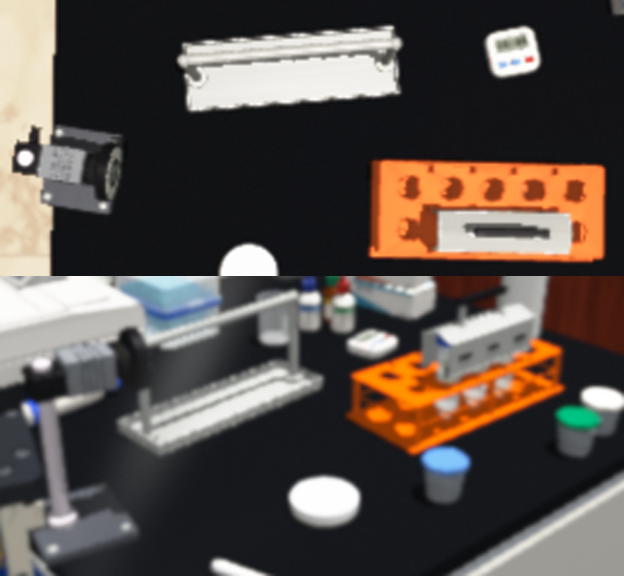

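The enlargement shows the handle bar at top (337.6,211), the rail ends at about (201,140) and (290,133), and the camera lens facing right toward world -y. Foot screws are visible for its yaw.

Run:
```python
from h import *
t=cv2.imread('pics/top1.png'); s=cv2.imread('pics/scene1.png')
A=cv2.resize(t[160:210,125:185],(780,650)[:0] or None,fx=6.5,fy=6.5,interpolation=cv2.INTER_CUBIC) 
B=cv2.resize(s[180:285,135:195],None,fx=6.5,fy=6.5,interpolation=cv2.INTER_CUBIC)[:600]
C=np.zeros((600,780,3),np.uint8); C[:A.shape[0],:390]=A; C[:B.shape[0],390:780]=B; cv2.imwrite('pics/c2.png',C)
cv2.imwrite('pics/c3.png',np.hstack([cv2.resize(s[165:225,300:370],(560,480),interpolation=2)]))
T=load('top1.png');S=load('scene1.png')
print('handle',onz(T,337.6,211,.158), 'rail',onz(T,201.3,140.4,.12),onz(T,290.4,133.3,.12))
print('screws',onz(T,125+46/2.4,115+196/2.4,.012),onz(T,125+104/2.4,115+206/2.4,.012),onz(T,125+60/2.4,115+133/2.4,.012))
print('lens',tri(T,(173,186.7),S,(184,194)))
for n,u,v,z in(('cup',267,250,.043),('dish',228.5,228.5,.015),('clock',338,136,.018),('green',333,260,.043)): print(n,onz(T,u,v,z))
```

```text
handle [ 0.4756031  -0.13805597  0.158     ] rail [0.66349988 0.21641481 0.12      ] [ 0.68322015 -0.02196498  0.12      ]
screws [0.51557669 0.39971091 0.012     ] [0.50331515 0.3276893  0.012     ] [0.59346395 0.38330249 0.012     ]
lens (array([0.54093553, 0.28710574, 0.16179754]), np.float64(0.012538152055364054))
cup [0.36254623 0.0379243  0.043     ]
dish [0.42216688 0.14960346 0.015     ]
clock [ 0.69655627 -0.17612801  0.018     ]
green [ 0.33272248 -0.15198437  0.043     ]
```

View pics/c2.png

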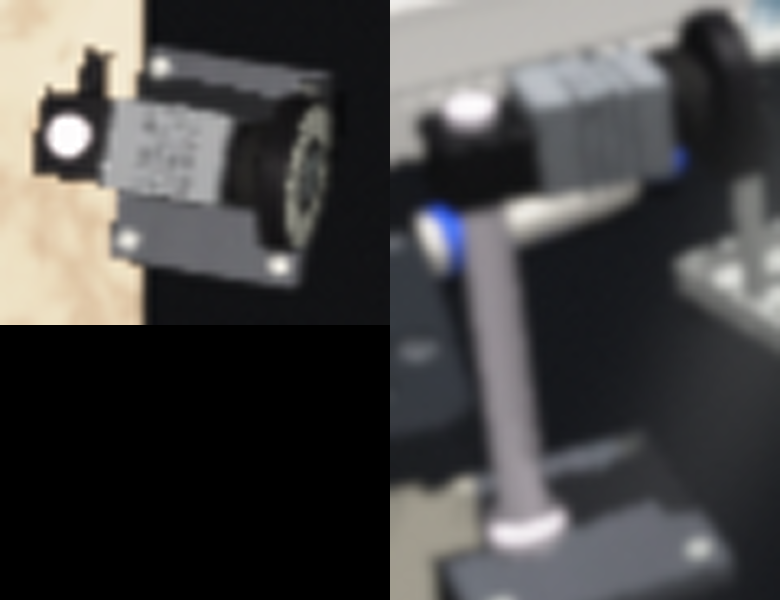

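View pics/c3.png

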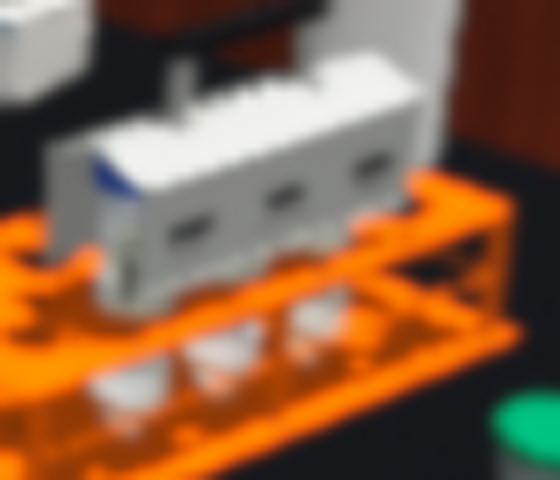

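The rail, camera and handle are located: the visible end cap (+y end) is blue, and the rail is yawed about 5° and the camera about 10°. I'm setting off.

```bash
cat >> h.py <<'E'
def toolR():
    w,x,y,z=arm.observe()['tool_rot']; from scipy.spatial.transform import Rotation as R; return R.from_quat([x,y,z,w]).as_matrix()
def go(P,yaw=None):
    "tool-frame shift to world TCP target P; turn so that tool y points at world angle yaw (deg)"
    R=toolR(); o=arm.observe(); d=R.T@(np.array(P)-o['eef_pos']); a=np.degrees(np.arctan2(R[1,1],R[0,1]))
    print('t',round(float(o['time']),2),'tcp',o['eef_pos'].round(4),'tool y ang',a.round(1),'tilt z',R[:,2].round(3),'| shift',d.round(4),'| turn', None if yaw is None else round((a-yaw+180)%360-180,1),'q7',round(float(o['joint_positions'][6]),2))
E
python3 -m pendant '[[[0,-0.04,-0.038,-0.008,0],[0,-0.04,-0.038,-0.008,0],[0,-0.04,-0.038,-0.008,0],[0,-0.04,-0.038,-0.008,0],[0,-0.04,-0.038,-0.008,0],[0,-0.04,-0.038,-0.008,0],[0,-0.04,-0.038,-0.008,0],[0,-0.04,-0.038,-0.008,0]]]'
python3 - <<'E'
from h import *
go([.4756,-.138,.25],0-2)
T=load('top1.png')
g=cv2.cvtColor(cv2.imread('pics/top1.png'),cv2.COLOR_BGR2GRAY)
ys,xs=np.nonzero(g[205:217,315:360]<90); print(np.polyfit(xs,ys,1),xs.mean()+315,ys.mean()+205,xs.min()+315,xs.max()+315)
print('lens',onz(T,172.4,187.4,.165),'body',onz(T,151.2,183.1,.19))
E
```

```text
time: 1.1
eef_pos: [0.4014, 0.246, 0.2909]
tool_rot: [0.0, 0.135, 0.991, 0.0]
force: [1.5, 0.1, 0.5]
gripper_width: 1.002
grip_force: 0.0
t 1.1 tcp [0.4014 0.246  0.2909] tool y ang 74.5 tilt z [ 0.  0. -1.] | shift [-0.1742 -0.3502  0.0409] | turn 76.5 q7 0.67
[0.03413283 4.98516466] 336.2090909090909 210.70909090909092 322 353
lens [0.5356988  0.28242487 0.165     ] body [0.54510108 0.32950317 0.19      ]
```

```bash
python3 -m pendant '[[[0,0,0,0,-10.3],[0,0,0,0,-10.3],[0,0,0,0,-10.3],[0,0,0,0,-10.3],[0,0,0,0,-10.3],[0,0,0,0,-10.3],[0,0,0,0,-10.3],[0,0,0,0,-10.3],[0,0,0,0,-10.5],[0,0,0,0,-10.5]]]'
python3 - <<'E'
from h import *
go([.4756,-.138,.24],178)
E
```

```text
time: 2.35
eef_pos: [0.4006, 0.2476, 0.2903]
tool_rot: [-0.0, -0.696, 0.718, 0.0]
force: [-0.3, 0.2, -0.0]
gripper_width: 1.001
grip_force: 0.0
t 2.35 tcp [0.4006 0.2476 0.2903] tool y ang 178.2 tilt z [-0.001 -0.    -1.   ] | shift [ 0.3831 -0.0869  0.0504] | turn 0.2 q7 2.46
```

```bash
python3 -m pendant '[[[0,0,0,0,10],[0,0,0,0,10],[0,0,0,0,10],[0,0,0,0,10],[0,0,0,0,10],[0,0,0,0,10],[0,0,0,0,10],[0,0,0,0,10],[0,0,0,0,10],[0,0,0,0,10]]]' >/dev/null
python3 -m pendant '[[[0,0,0,0,10],[0,0,0,0,10],[0,0,0,0,10],[0,0,0,0,10],[0,0,0,0,10],[0,0,0,0,10],[0,0,0,0,10],[0,0,0,0,10]]]' >/dev/null
python3 -m pendant '[[[0,-0.04,0.008,0,0],[0,-0.055,0.012,0,0],[0,-0.055,0.012,0.01,0],[0,-0.055,0.012,0.01,0],[0,-0.055,0.012,0.01,0],[0,-0.055,0.012,0.01,0],[0,-0.045,0.012,0.01,0],[0,-0.023,0.007,0,0],[0,0,0,0,0]]]'
python3 - <<'E'
from h import *
go([.4756,-.138,.134],-2)
snap('top','top2.png');s=snap('scene','scene2.png')
im=cv2.imread('pics/scene2.png'); t=cv2.imread('pics/top2.png')
cv2.imwrite('pics/c4.png',np.hstack([cv2.resize(im[120:240,270:390],(400,400),interpolation=2),cv2.resize(t[150:250,285:385],(400,400),interpolation=2)]))
E
```

```text
time: 5.72
eef_pos: [0.4733, -0.1401, 0.2402]
tool_rot: [-0.0, 0.721, 0.693, -0.001]
force: [-1.0, 0.7, 0.0]
gripper_width: 1.001
grip_force: 0.0
t 5.72 tcp [ 0.4733 -0.1401  0.2402] tool y ang -2.3 tilt z [-0.001 -0.001 -1.   ] | shift [0.0023 0.0023 0.1062] | turn -0.3 q7 0.23
```

View pics/c4.png

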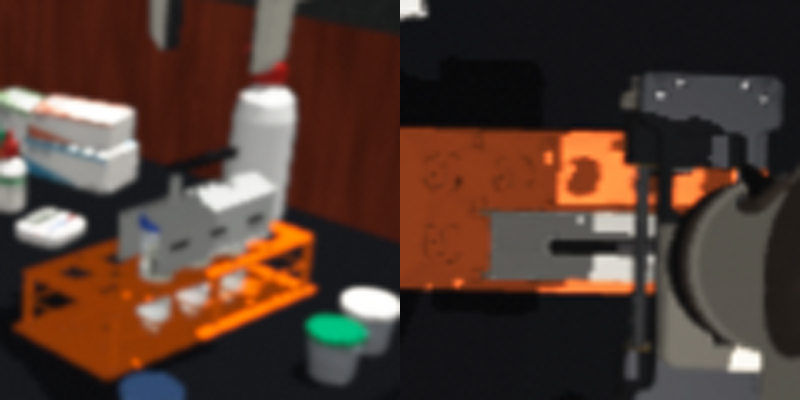

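The scene crop shows the bar free with the gripper above it. I'll cross-check the handle by triangulation and descend.

```bash
python3 - <<'E'
from h import *
T=load('top1.png');S=load('scene1.png'); print(tri(T,(337.3,210.9),S,(331.5,168.1)))
print(proj(S,np.array([.4756,-.138,.153])))
E
python3 -m pendant '[[[0,0.002,0.002,0.02,0],[0,0,0,0.03,0],[0,0,0,0.03,0],[0,0,0,0.02,0],[0,0,0,0.006,0],[0,0,0,0,0]]]'
```

```text
(array([ 0.47462113, -0.14068943,  0.14806165]), np.float64(0.0028478516154971357))
[330.25752621 166.6305971 ]
time: 6.58
eef_pos: [0.4758, -0.1353, 0.1349]
tool_rot: [-0.0, 0.72, 0.694, 0.0]
force: [0.5, 0.4, 0.0]
gripper_width: 0.998
grip_force: 0.0
```

```bash
python3 -m pendant '[[[255,-0.003,0,0,0],[255,0,0,0,0],[255,0,0,0,0],[255,0,0,0,0],[255,0,0,0,0],[255,0,0,0,0],[255,0,0,0,0],[255,0,0,0,0]]]'
python3 -m pendant '[[[255,0,0,-0.01,0],[255,0,0,-0.015,0],[255,0,0,-0.015,0],[255,0,0,-0.02,0],[255,0,0,-0.02,0],[255,0,0,-0.02,0],[255,0,0,0,0]]]'
python3 - <<'E'
from h import *
go([.6734,.0972,.24],4.7)
S=snap('scene','scene3.png'); t=snap('top','top3.png')
im=cv2.imread('pics/scene3.png')
cv2.imwrite('pics/c5.png',cv2.resize(im[100:240,270:390],(600,700),interpolation=2)[:600])
E
```

```text
time: 7.58
eef_pos: [0.4756, -0.1392, 0.1347]
tool_rot: [-0.0, 0.72, 0.694, -0.0]
force: [-0.1, 0.7, -0.3]
gripper_width: 0.178
grip_force: 0.0
time: 8.45
eef_pos: [0.477, -0.1396, 0.237]
tool_rot: [0.002, 0.72, 0.694, 0.001]
force: [-0.1, -0.4, -3.6]
gripper_width: 0.103
grip_force: 30.0
t 8.45 tcp [ 0.477  -0.1396  0.237 ] tool y ang -2.1 tilt z [ 0.005 -0.001 -1.   ] | shift [ 0.2439  0.1875 -0.0023] | turn -6.8 q7 0.24
```

View pics/c5.png

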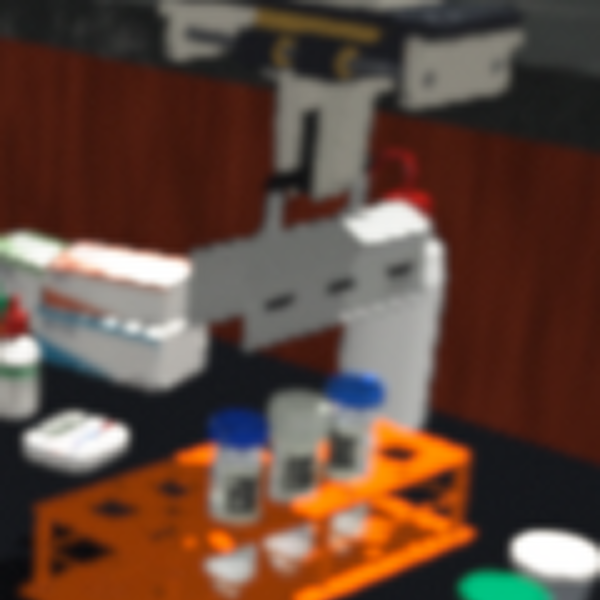

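The hold-down hangs level in the gripper, the white tube is in the middle hole (crop ~297,420), and the labels face the scene camera. I'll check the bar height in the grip.

Run:
```python
from h import *
S=load('scene3.png')
for z in(.240,.248,.256): print(z,proj(S,np.array([.4755,-.139+.041,z])),'skirt near-left-low',proj(S,np.array([.477-.023,-.139+.075,z-.081])), 'near-right-low',proj(S,np.array([.477-.028,-.139-.075,z-.081])))
print('obs end',(323.6,137.8),'skirt low-left',(270+243/5,100+350/5),'low right',(270+424/5,100+292/5))
```

```text
0.24 [323.30048917 139.08077462] skirt near-left-low [318.8179108  172.22730494] near-right-low [354.51258939 161.56547886]
0.248 [323.52530565 136.16023402] skirt near-left-low [319.0261108  169.41230293] near-right-low [354.81581526 158.94425204]
0.256 [323.75184434 133.21962383] skirt near-left-low [319.23588586 166.57817683] near-right-low [355.12116123 156.30657233]
obs end (323.6, 137.8) skirt low-left (318.6, 170.0) low right (354.8, 158.4)
```

```bash
python3 -m pendant '[[[255,0,0,-0.005,-6.8],[255,0.02,0.02,0,0],[255,0.033,0.033,0,0],[255,0.033,0.033,0,0],[255,0.033,0.033,0,0],[255,0.033,0.033,0,0],[255,0.033,0.033,0,0],[255,0.02,0.02,0,0],[255,0.012,0.009,0,0],[255,0,0,0,0]]]'
python3 - <<'E'
from h import *
go([.6734,.0972,.24],4.7)
S=snap('scene','scene4.png'); t=snap('top','top4.png')
im=cv2.imread('pics/scene4.png')
cv2.imwrite('pics/c6.png',cv2.resize(im[90:240,170:300],(520,600),interpolation=2))
P=np.array([.6734,.0972,.12]);
for T in(S,load('scene1.png')):print('rail mid',proj(T,P),'ends',proj(T,P+np.array([-.082,.997,0])*.118),proj(T,P-np.array([-.082,.997,0])*.118))
E
```

```text
time: 9.8
eef_pos: [0.6705, 0.0953, 0.2384]
tool_rot: [-0.001, 0.677, 0.736, -0.001]
force: [0.1, -1.2, -2.7]
gripper_width: 0.107
grip_force: 30.0
t 9.8 tcp [0.6705 0.0953 0.2384] tool y ang 4.8 tilt z [-0.002 -0.    -1.   ] | shift [ 0.0017  0.003  -0.0016] | turn 0.1 q7 -0.06
rail mid [223.38148605 177.11075098] ends [189.26578568 187.8730717 ] [252.78293563 167.82650521]
rail mid [223.38148605 177.11075098] ends [189.26578568 187.8730717 ] [252.78293563 167.82650521]
```

View pics/c6.png

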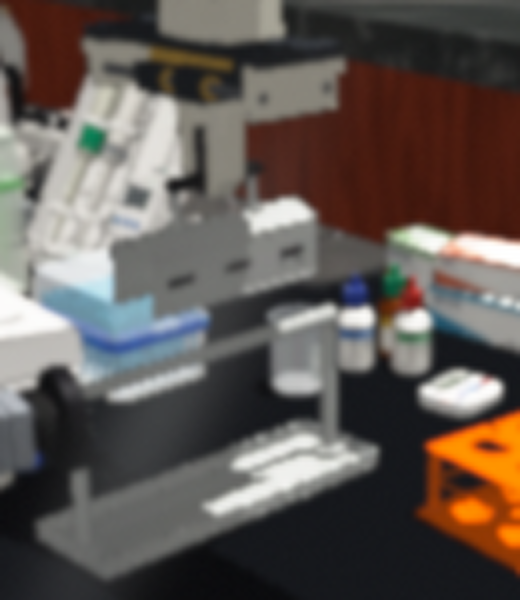

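The hold-down is above the rail, parallel to it, and the predicted rail end (253,168) matches the picture. I'm lowering it.

```bash
python3 -m pendant '[[[255,0.002,0.003,0.01,0],[255,0,0,0.02,0],[255,0,0,0.02,0],[255,0,0,0.015,0],[255,0,0,0.008,0],[255,0,0,0.005,0],[255,0,0,0.003,0],[255,0,0,0,0]]]'
python3 - <<'E'
from h import *
go([.6734,.0972,.15],4.7)
E
```

```text
time: 10.9
eef_pos: [0.6742, 0.0968, 0.159]
tool_rot: [0.0, 0.678, 0.735, 0.0]
force: [0.1, -0.6, -2.1]
gripper_width: 0.109
grip_force: 30.0
t 10.9 tcp [0.6742 0.0968 0.159 ] tool y ang 4.7 tilt z [ 0.  0. -1.] | shift [ 0.0004 -0.0008  0.009 ] | turn -0.0 q7 -0.06
```

```bash
python3 -m pendant '[[[255,0,0,0.003,0],[255,0,0,0.003,0],[255,0,0,0.002,0],[255,0,0,0,0]]]'; python3 -m pendant '[[[255,0,0,0.002,0],[255,0,0,0,0]]]'
```

```text
time: 11.4
eef_pos: [0.6738, 0.0968, 0.1504]
tool_rot: [-0.0, 0.678, 0.735, -0.0]
force: [1.2, -0.4, -1.6]
gripper_width: 0.107
grip_force: 30.0
time: 11.65
eef_pos: [0.6739, 0.0967, 0.1485]
tool_rot: [-0.0, 0.678, 0.735, -0.0]
force: [0.7, -0.4, -3.1]
gripper_width: 0.105
grip_force: 30.0
```

```bash
for i in 1; do python3 -m pendant '[[[255,0,0,0.002,0],[255,0,0,0,0]]]';python3 -m pendant '[[[255,0,0,0.001,0],[255,0,0,0,0]]]';python3 -m pendant '[[[255,0,0,0.001,0],[255,0,0,0,0]]]'; done | grep -E 'eef|force'
```

```text
eef_pos: [0.674, 0.0968, 0.1466]
force: [0.5, -0.9, -3.0]
grip_force: 30.0
eef_pos: [0.6742, 0.0968, 0.1464]
force: [-1.8, -0.8, 2.8]
grip_force: 30.0
eef_pos: [0.6744, 0.0969, 0.1463]
force: [-2.9, -0.8, 7.3]
grip_force: 30.0
```

Contact with the rail; release.

```bash
python3 -m pendant '[[[255,0,0,-0.001,0],[220,0,0,0,0],[200,0,0,0,0],[180,0,0,0,0],[150,0,0,0,0],[150,0,0,0,0],[150,0,0,0,0]]]'
python3 -m pendant '[[[150,0,0,-0.015,0],[150,0,0,-0.03,0],[150,0,0,-0.05,0],[150,0,0,-0.05,0],[150,0,0,-0.02,0],[0,-0.05,-0.03,0,0],[0,-0.05,-0.035,0,0],[0,-0.05,-0.035,0,0],[0,-0.04,-0.035,0,0],[0,-0.02,-0.02,0,0]]]'
python3 - <<'E'
from h import *
S=snap('scene','scene5.png'); t=snap('top','top5.png')
a=cv2.imread('pics/scene5.png');b=cv2.imread('pics/top5.png')
cv2.imwrite('pics/c7.png',np.hstack([cv2.resize(a[110:240,170:390],(660,390),interpolation=2)[:,:400],cv2.resize(b[110:240,190:320],(390,390),interpolation=2)]))
T=load('top1.png'); 
go([.4756,-.138,.25],-2)
# white cap in scene5, hsv masks
hsv=cv2.cvtColor(a,cv2.COLOR_BGR2HSV)
m=cv2.inRange(hsv,(105,120,60),(125,255,255)); m[:165]=0;m[215:]=0;m[:,:300]=0;m[:,360:]=0
n,l,st,ce=cv2.connectedComponentsWithStats(m)
print(st[1:],ce[1:])
E
```

```text
time: 13.28
eef_pos: [0.674, 0.0968, 0.1457]
tool_rot: [-0.0, 0.678, 0.735, 0.0]
force: [-0.7, -0.3, -0.6]
gripper_width: 0.411
grip_force: 0.0
time: 14.52
eef_pos: [0.535, -0.1287, 0.3124]
tool_rot: [0.001, 0.679, 0.734, 0.0]
force: [0.5, 0.1, 0.2]
gripper_width: 0.904
grip_force: 0.0
t 14.62 tcp [ 0.5347 -0.1294  0.3125] tool y ang 4.3 tilt z [ 0.001 -0.001 -1.   ] | shift [-0.004  -0.0597  0.0624] | turn 6.3 q7 0.3
[[334 174  13   7  69]
 [311 181  13   9  90]] [[340.20289855 177.07246377]
 [317.47777778 184.85555556]]
```

View pics/c7.png

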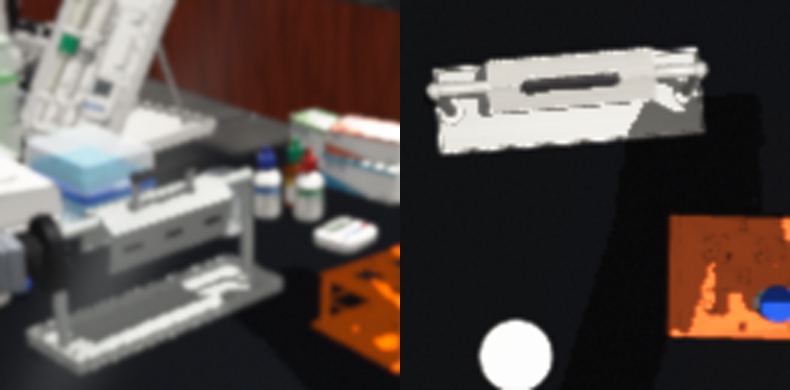

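The hold-down hangs level astride the middle of the rail. Next I'll move aside for a clear look at the caps.

```bash
python3 -m pendant '[[[0,0.05,0,0,0],[0,0.055,0,0,0],[0,0.055,0,0,0],[0,0.055,0,0,0],[0,0.04,0,0,0]]]'
python3 - <<'E'
from h import *
S=snap('scene','scene6.png'); t=snap('top','top6.png')
a=cv2.imread('pics/scene6.png');b=cv2.imread('pics/top6.png')
cv2.imwrite('pics/c8.png',np.hstack([cv2.resize(a[160:220,300:360],(400,400),interpolation=2),cv2.resize(b[180:230,300:350],(400,400),interpolation=2)]))
for im,sl in((a,(165,215,300,360)),(b,(180,230,280,380))):
    hsv=cv2.cvtColor(im,cv2.COLOR_BGR2HSV)
    m=cv2.inRange(hsv,(105,120,60),(125,255,255)); k=np.zeros_like(m); k[sl[0]:sl[1],sl[2]:sl[3]]=1; m*=k
    w=cv2.inRange(hsv,(0,0,120),(180,70,255))*k
    for mm in(m,w):
        n,l,st,ce=cv2.connectedComponentsWithStats(mm)
        for q,c in zip(st[1:],ce[1:]):
            if q[4]>25: print(q,c.round(1), onz(t,*c,.115).round(4) if im is b else '')
E
```

```text
time: 15.25
eef_pos: [0.5155, 0.1334, 0.3118]
tool_rot: [-0.0, 0.676, 0.737, 0.001]
force: [0.7, -0.2, 0.0]
gripper_width: 1.005
grip_force: 0.0
[334 174  13   7  69] [340.2 177.1] 
[311 181  13   9  97] [317.1 184.6] 
[300 165  12  12 120] [304.7 170. ] 
[324 165  34  35 494] [341.1 178.5] 
[313 189  10  14  63] [316.3 193.7] 
[324 206   8   5  31] [327.9 208.3] 
[312 210   9   5  34] [316.5 212.4] 
[310 206  12  11 114] [315.4 210.9] [ 0.4753 -0.0886  0.115 ]
[346 206  13  12 109] [352.  211.6] [ 0.4731 -0.1879  0.115 ]
[327 206  14  12 133] [333.9 211.2] [ 0.4742 -0.1385  0.115 ]
```

View pics/c8.png

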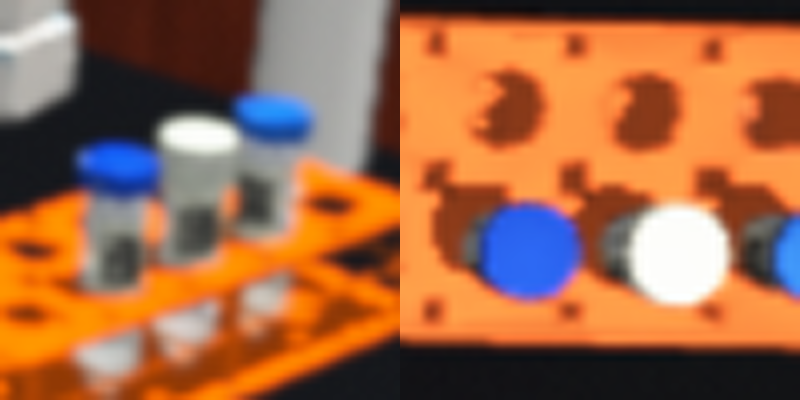

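The white cap is at (0.474,-0.1385) in the middle, upright, with its label nearly square to the scene camera (normal ≈ 123° world). Moving above it.

```bash
python3 -m pendant '[[[0,-0.03,0,0.01,6],[0,-0.055,-0.008,0.02,0],[0,-0.055,-0.008,0.02,0],[0,-0.055,-0.008,0.02,0],[0,-0.05,-0.008,0.02,0],[0,-0.025,-0.003,0.02,0],[0,0,0,0,0]]]'
python3 - <<'E'
from h import *
go([.4742,-.1385,.087],-1.3)
E
```

```text
time: 16.23
eef_pos: [0.4766, -0.1423, 0.2]
tool_rot: [-0.001, 0.717, 0.697, -0.001]
force: [-0.1, 0.6, 0.3]
gripper_width: 0.999
grip_force: 0.0
t 16.23 tcp [ 0.4766 -0.1423  0.2   ] tool y ang -1.6 tilt z [-0.002 -0.    -1.   ] | shift [ 0.0037 -0.0023  0.113 ] | turn -0.3 q7 0.26
```

```bash
python3 -m pendant '[[[0,0.004,-0.002,0.01,0],[0,0,0,0.03,0],[0,0,0,0.035,0],[0,0,0,0.025,0],[0,0,0,0.012,0],[0,0,0,0,0],[120,0,0,0,0],[140,0,0,0,0],[150,0,0,0,0]]]'
python3 -m pendant '[[[255,0,0,0,0],[255,0,0,0,0],[255,0,0,0,0],[255,0,0,0,0],[255,0,0,0,0],[255,0,0,0,0]]]'
```

```text
time: 17.35
eef_pos: [0.4764, -0.1361, 0.0894]
tool_rot: [0.001, 0.715, 0.699, 0.0]
force: [0.8, 0.3, -0.5]
gripper_width: 0.722
grip_force: 0.0
time: 18.1
eef_pos: [0.4759, -0.136, 0.0887]
tool_rot: [-0.0, 0.715, 0.699, -0.0]
force: [0.0, 0.3, 0.2]
gripper_width: 0.357
grip_force: 30.0
```

```bash
python3 -m pendant '[[[255,0,0,-0.01,0],[255,0,0,-0.02,0],[255,0,0,-0.03,0],[255,0,0,-0.03,0],[255,0,0,-0.03,0],[255,0,0,-0.02,0],[255,0.03,0,0,0],[255,0.045,0.005,0,0],[255,0.045,0.008,0,0],[255,0.045,0.008,0,0]]]'
python3 -m pendant '[[[255,0.045,0.008,0,0],[255,0.045,0.008,0,0],[255,0.03,0.005,0,0],[255,0,0,0.01,-7],[255,0,0,0.02,-7],[255,0,0,0.02,-7],[255,0,0,0,0]]]'
python3 - <<'E'
from h import *
S=snap('scene','scene7.png'); t=snap('top','top7.png')
go([.515,.164,.1787])
o=arm.observe()['eef_pos']; tip=o-np.array([0,0,.0847]); print('tip,cap px',proj(S,tip),proj(S,tip+[0,0,.111]), 'mid',proj(S,tip+[0,0,.071]))
a=cv2.imread('pics/scene7.png');u,v=proj(S,tip+[0,0,.06]).astype(int); print(u,v)
cv2.imwrite('pics/c9.png',cv2.resize(a[v-35:v+35,u-35:u+35],(595,595),interpolation=2))
E
```

```text
time: 19.35
eef_pos: [0.5009, 0.0297, 0.2295]
tool_rot: [0.0, 0.715, 0.699, 0.0]
force: [0.9, 0.5, -0.2]
gripper_width: 0.357
grip_force: 30.0
time: 20.23
eef_pos: [0.5232, 0.1474, 0.1778]
tool_rot: [-0.001, 0.576, 0.817, -0.001]
force: [-0.8, -0.4, 0.0]
gripper_width: 0.362
grip_force: 30.0
t 20.32 tcp [0.5247 0.1479 0.1795] tool y ang 19.5 tilt z [ 0.  0. -1.] | shift [ 0.0184 -0.0038  0.0008] | turn None q7 0.0
tip,cap px [240.44164524 206.63445535] [239.58631796 165.32016821] mid [239.90558414 180.68941739]
239 184
```

View pics/c9.png

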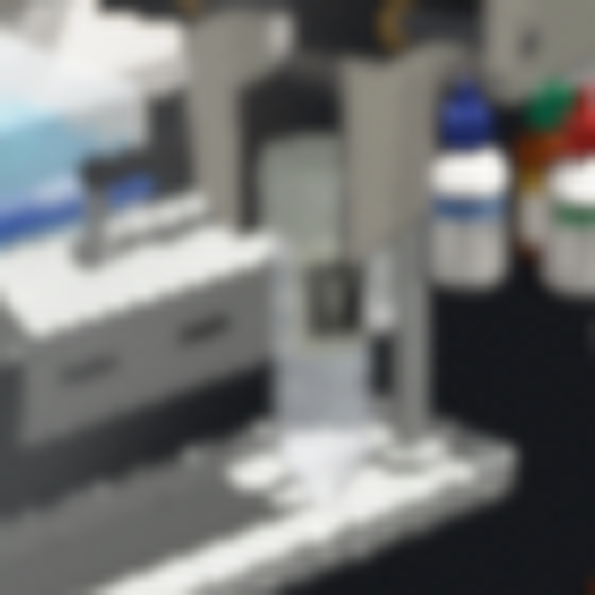

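The tube is upright and firmly held by its cap, with the label a little right of the axis (dark code ~333 against axis ~323). I'll go to the focus and measure the label angle over several turns.

```bash
cat > m.py <<'E'
from h import *
import sys
S=snap('scene',sys.argv[1]); R=toolR(); a=np.degrees(np.arctan2(R[1,1],R[0,1])); o=arm.observe()['eef_pos']
g=cv2.cvtColor(cv2.imread('pics/'+sys.argv[1]),cv2.COLOR_BGR2GRAY)
u,v=proj(S,o+[0,0,-.0847+.064]); v=int(round(v)); print('yaw',a.round(1),'tcp',o.round(4),'axis px',u.round(2),v)
for k in range(v-3,v+7): print(k,g[k,int(u)-10:int(u)+12])
E
python3 -m pendant '[[[255,0.01,-0.002,0,0],[255,0.008,-0.002,0,0],[255,0,0,0,0]]]' | head -2; python3 m.py a1.png
python3 -m pendant '[[[255,0,0,0,10],[255,0,0,0,10],[255,0,0,0,0]]]' | head -2; python3 m.py a2.png
python3 -m pendant '[[[255,0,0,0,10],[255,0,0,0,10],[255,0,0,0,0]]]' | head -2; python3 m.py a3.png
python3 - <<'E'
from h import *
S=load('scene6.png'); print('cap top in rack',proj(S,np.array([.4742,-.1385,.115])))
a=cv2.imread('pics/scene6.png'); hsv=cv2.cvtColor(a,cv2.COLOR_BGR2HSV); m=cv2.inRange(hsv,(0,0,190),(180,60,255)); m[:,:318]=0;m[:,342:]=0;m[:172]=0;m[195:]=0
n,l,st,ce=cv2.connectedComponentsWithStats(m); print(st[1:],ce[1:])
E
```

```text
time: 20.7
eef_pos: [0.5141, 0.165, 0.1792]
yaw 19.8 tcp [0.5144 0.1643 0.1791] axis px 237.12 186
183 [123 116 110 109 116 128 141 149 141 114  87  69  59  64  71  79  98 107
 119 142 160 160]
184 [110 108 107 107 114 128 144 150 140 111  80  58  51  62  70  76  95 108
 126 157 174 172]
185 [106 102  99 100 111 132 150 154 141 108  74  53  50  62  68  73  94 109
 132 168 187 187]
186 [ 94  86  81  86 107 133 153 157 143 109  74  55  55  65  65  69  91 111
 139 176 191 187]
187 [ 73  70  72  84 106 130 149 155 142 110  80  65  62  66  60  63  87 108
 134 163 172 159]
188 [ 74  78  89  98 110 127 143 149 140 111  87  75  70  69  59  61  81  90
 100 114 115 101]
189 [ 94  98 103 106 112 125 140 148 140 112  91  84  80  77  68  71  81  71
  59  57  54  49]
190 [106 107 107 108 112 126 145 151 142 120 105 103 103 102  98  99  96  68
  38  30  27  30]
191 [108 107 106 105 106 123 147 156 148 135 131 130 133 135 132 129 114  73
  36  25  24  27]
192 [105 101  97  92  89 110 142 154 152 148 147 148 151 151 152 146 124  78
  37  25  24  27]
time: 21.12
eef_pos: [0.5148, 0.1634, 0.1788]
yaw -
[... 1501 characters left out ...]
3 100 109 104  80  63  63  68  75  77 104 140 161 168 164
 156 167 172 159]
188 [ 74  79  89  98 105 111 107  82  67  69  68  71  75 103 140 162 175 174
 144 122 116 101]
189 [ 96  99 103 106 108 111 107  86  75  72  69  72  76 102 139 160 174 172
 125  73  55  49]
190 [107 107 108 107 107 111 111 101  94  87  82  84  87 106 137 154 161 149
  99  47  30  30]
191 [108 108 106 104 100 102 113 121 124 119 113 112 114 122 141 153 149 129
  81  38  25  27]
192 [105 101  98  91  82  81 102 129 141 141 140 140 141 143 152 156 152 128
  80  38  24  28]
cap top in rack [329.66640444 179.14715119]
[[324 178  12   5  48]
 [321 191   1   1   1]] [[329.70833333 180.0625    ]
 [321.         191.        ]]
```

```bash
python3 -m pendant '[[[255,0,0,0,10],[255,0,0,-0.001,10],[255,0,0,0,10],[255,0,0,0,10],[255,0,0,0,1.5],[255,0,0,0,0]]]'; python3 m.py a4.png
python3 - <<'E'
from h import *
S=load('a4.png'); T=snap('top','top8.png'); L=np.array([.5357,.2824,.165]); print('lens proj',proj(S,L),proj(S,L+np.array([0,0,.031])),proj(S,L-np.array([0,0,.031])))
go([.5139,.1644,.1795])
a=cv2.imread('pics/a4.png');b=cv2.imread('pics/top8.png')
cv2.imwrite('pics/c10.png',np.hstack([cv2.resize(a[150:230,170:250],(400,400),interpolation=2),cv2.resize(b[150:230,140:220],(400,400),interpolation=2)]))
E
```

```text
time: 22.35
eef_pos: [0.5146, 0.1636, 0.1797]
tool_rot: [-0.0, 0.969, 0.246, -0.0]
force: [0.2, -0.5, -0.3]
gripper_width: 0.358
grip_force: 30.0
yaw -61.6 tcp [0.5146 0.1636 0.1797] axis px 237.32 186
183 [123 116 110 108 102  84  60  60  85 117 140 150 155 159 165 178 189 172
 143 146 161 160]
184 [111 109 107 106 100  81  56  54  81 118 144 153 157 162 171 191 208 186
 153 160 175 172]
185 [107 103  99  98  97  81  56  51  76 117 146 156 159 165 173 182 188 168
 151 170 187 187]
186 [ 94  86  80  84  92  81  58  51  76 118 147 157 160 164 168 168 163 149
 150 177 192 187]
187 [ 74  70  72  83  93  84  62  53  76 117 146 155 157 159 162 163 159 150
 149 165 172 159]
188 [ 74  79  88  97 101  91  67  56  77 117 145 153 155 159 164 168 167 156
 131 120 115 101]
189 [ 95  98 103 106 106  97  78  65  80 116 144 152 155 161 177 191 183 159
 111  68  55  49]
190 [107 107 108 107 106 104  97  90  97 121 144 151 155 166 189 208 192 149
  91  44  29  30]
191 [108 107 106 104 101 103 112 119 124 137 148 149 155 165 178 188 172 133
  79  36  24  28]
192 [105 101  97  91  82  86 108 131 141 147 151 152 154 161 164 164 155 127
  77  36  26  27]
lens proj [189.65852424 193.26910991] [188.60780001 180.53717309] [190.67411238 205.61687168]
t 22.45 tcp [0.5146 0.1635 0.1797] tool y ang -61.6 tilt z [-0.  0. -1.] | shift [-0.0002 -0.0011  0.0002] | turn None q7 -1.36
```

View pics/c10.png

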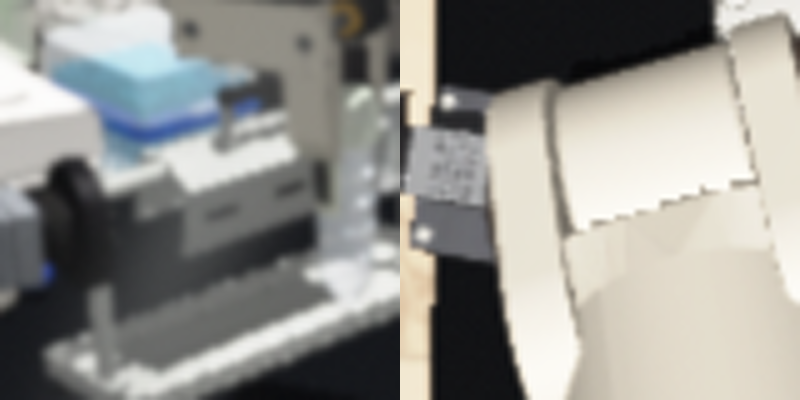

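The tube is upright in front of the lens and square to it within a few degrees. I'll make one small correction, settle, and hand in.

```bash
python3 -m pendant '[[[255,0.002,-0.001,0,-2],[255,0,0,0,0],[255,0,0,0,0],[255,0,0,0,0],[255,0,0,0,0],[255,0,0,0,0]]]'; python3 -c "
from rig import arm; print(arm.hand_in())"
```

```text
time: 23.2
eef_pos: [0.5159, 0.1654, 0.1797]
tool_rot: [-0.0, 0.965, 0.26, -0.0]
force: [-0.5, -0.3, -0.5]
gripper_width: 0.36
grip_force: 30.0
the job is handed in; nothing more can be done
None
```

The job is handed in at 23.2 s: the hold-down hangs astride the middle of the drip rail, and the white-capped tube is held upright by its cap at the camera's focus, label facing the lens within a few degrees and placed to a few mm by my measurements; the judge's verdict was not shown.

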